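Push the wick pin home in the mould end block

ROBOT

A 6-joint arm with a two-finger parallel gripper is mounted at the origin on a cart in front of the work surface, level with it; the furniture and walls round the work are solid. World frame = base frame: x ahead of the robot, y to its left, z up, the work surface at z = 0. Lengths are in m, angles in degrees, forces in N, time in s.
With the tool pointing down it reaches from about 0.25 to 0.725 m from the base axis. Payload 9.7 kg.
Tool frame: the origin (TCP) lies midway between the tips of the shut fingers; the grasp point (between the pads) lies 19 mm behind it; z points along the fingers, y is the line along which they close (so a half turn about z gives the same grasp; the last joint's range is limited). The gripper opens to 85 mm and grips with 20 to 120 N. Pads are 22 mm wide; open, the fingers measure 114 mm over their backs; the gripper's body (76 mm by 85 mm) begins 54 mm behind the grasp point. The pads swing forward as they close: fully open they stand 13 mm farther back than shut.
Start: joints at [67.265, 4.979, 10.078, 95.1, 0, 90], TCP at [0.213, 0.507, 0.196] pointing down, gripper open.
Joint ranges: [-179.16, 179.16], [-48.56, 103.87], [-65.8, 70.77], [-126.05, 130.52], [-82.76, 87.17], [-180, 180]. Speed limits (degrees/s): [127.2, 127.2, 147.25, 180, 180, 180].

INTERFACE

Orientations are given as [roll, pitch, yaw] about the fixed x, y, z axes, in that order (R = Rz(yaw) Ry(pitch) Rx(roll)).
In Python, from workcell import readout, imaging, bot, spotter gives the robot as it stands.
- The arm moves only by the shell command python3 -m jog 'ROWS' [FORCE]. ROWS is JSON, a list of rows, each an object with "rotation": the turn, a rotation vector about the world's x, y, z in degrees, a list of three; "translation": the shift along the world's x, y, z in mm, a list of three; "grip": the finger opening in mm, from 0 to 85.4. In form: [{"rotation": [wx, wy, wz], "translation": [dx, dy, dz], "grip": grip}, ...]. A call has 1 to 20 rows; each row is the pose to reach, as a shift and turn from the pose commanded when the call began; what a row does not reach only later rows make up. A row lasts 1/10 s, in which the tool goes at most 50 mm and 8.59 degrees, less where a joint would pass 70% of its speed; a pose out of reach is approached as far as the arm can. A call with a gripper value outside its range is refused whole. The fingers move at their own pace and stop on an object; FORCE is the grip in N (left out, the last holds). Time passes only in rows, so rows that repeat a pose let the fingers close. It gives the time, the measured TCP pose, the force, the opening and the grip force at its end, in the units of the state.
- readout.get_obs(): the state, without advancing time (a new reading comes with each control period).
- imaging.camera(name): name is "scene" or "top"; returns (picture, depth): 400x640x3 uint8, red, green, blue; 400x640 float32, m along the optical axis (not along the pixel's ray), 0 where there is no reading.
- imaging.camera_info(name): a dict with "vertical_fov" (degrees; the focal length in pixels is half the picture's height over the tangent of half this angle, whatever the lens; pixels are square), "cx", "cy" (the principal point, pixels), "k1" (the pictures are not rectified: a ray, as slopes to the right and down, at radius r is drawn at 1 + k1 r^2 times it, then the intrinsics apply), "extrinsics" (4x4, takes a point from camera to world coordinates). Camera axes: x right, y down, z forward; pixel columns grow to the right and rows downward; lengths in m; the calibration is good to about 2 mm. A picture is of the moment at which its call begins. camera_info takes no time and is no camera call.
- bot.job_done(): hands the job in; it is judged then, once.
Trained networks look in the newest picture that a camera, given by its name, has taken for a name from the list of things; names that differ only in an ending like _2 or _b are one class to them, and where a whole thing is asked for, a point or a joint stands for the part that bears it (a point fixed in the world has none). Each returns a list of dicts, best first, with "confidence" (0 to 1); they miss things now and then, are a little off and sometimes report something else, mostly with a low value. They report only what shows in the picture. A call takes as long as a camera call.
- spotter.spot_in(camera, target): "box" ([centre column, centre row, width, height] in pixels, round what is visible of it).
- spotter.mark_of(camera, target): "uv" ([column, row] in pixels: a listed point, or the origin of a listed thing).
The state is a dict: "time": time; "q": joint angles; "qd": joint speeds; "joint_efforts": joint torques, N m; "ee_pos": TCP position; "tcp_rot": TCP orientation; "wrist_force": force on the tool from outside, world axes, zero at the start; "torque": the same for the moment, N m; "opening": finger opening in m; "grasp_force": force on a finger pad.
Only numpy, scipy, OpenCV 4.12 (cv2) and the standard library are available. Lean on these libraries where they do the work, as an engineer would, in place of code of your own. Each camera call takes 0.05 s, during which the arm holds its last target. There are 200 camera calls.

TASK

Lay the thinner of the two wood-handled wick pins in the V runway of the mould end block, tip towards the bore but still outside it, and let go of it there. Swing the little gate aside from the bore by its lever (before or after that), then push the pin along the runway from its tail until it is fully home, the front of its handle against the block. Leave the thicker pin, the standing candle, the spool and the empty mould alone.

Things in the scene. Friction and masses are not known exactly. Their poses are not given: they have to be found in the camera images.
- thin_pin: the wick pin to fit, loose, 150 mm, 0.14 kg: octagonal light-wood handle 100 mm long, 22 mm across flats, then a steel pin 10 mm in diameter, 50 mm long. Origin on the handle's underside at mid-length, 11 mm below the axis as it first lies (fixed to that flat if rolled); x runs to the tip: tail at x = -50, front shoulder +50, tip +100 mm; z up
- thin_pin_tip (a point): the end of the thin pin's steel tip, on the pin's axis
- thick_pin: the wrong pin, loose, to be left lying: same handle and length, but its steel pin is 16 mm in diameter and does not fit the bore. Same axes as thin_pin.
- end_block: mould end block, screwed down. Origin on the table below the bore's mouth; x = pushing direction, z up. Base plate 80 x 10 mm, x = -195 to 60 mm; block x = 0 to 45, 56 wide, 96 high. V runway 44 mm wide, top edges z = 42, holds the handle's axis in line with the bore (z = 46); it runs x = -185 to -136 and -92 to -9; the gap between, free down to z = 10, is for the fingers
- bore (a point): centre of the mouth of the 12 mm through bore on the block's front face, 46 mm above the table; x points into the bore, 45 mm long
- gate (a joint): swing of the flap (26 mm wide, 4 thick) in front of the bore, rad: 0 = hanging over it, 1.6 = fully aside; above 0.9 it clears the handle. It turns about a line along end_block's x through x = -5, y = 0, z = 80 mm; opening swings the lever above to end_block's +y and the flap to -y. It stays where left
- gate_lever (a point): the round black knob at the end of the gate's lever, 14 mm in diameter, 16 mm long along x, 46 mm from the gate's axis (straight above it at gate = 0); the lever is a flat bar 10 mm wide
- candle: loose standing pillar candle, 48 mm in diameter, 285 mm tall, behind the runway; origin at the centre of its base
- spool: loose standing spool of wick cord, 60 mm across, 66 mm tall, in front of the runway; its axis stands at y = +22 mm of its origin, on the table
- mould: loose empty candle mould standing upright, a grey aluminium tube 49 mm in diameter on a 61 mm foot, 220 mm tall; origin at the centre of its foot

How it is judged:
By the outcome, as a careful person would: the job done as asked, in the order asked, and still so for the second after the job is handed in, with the robot touching nothing.
It also fails if it takes over 58 s, if anything falls off the work surface, if the arm or the gripper's body presses on something with over 40 N, if the wrist force passes 120 N, or if a joint passes its speed limit or range.

## Working session

There is one attempt and no reset: what is moved stays moved. The work goes in short steps, Python scripts to look and compute and a shell command to move; the robot and the scene stay as the last step left them, time stands still between calls to the robot, and variables do not carry over. Pictures are saved under pics/ and viewed, at most 10 in all, crops included, and the job is handed in when it is done.

```bash
ls; mkdir -p pics
cat > h.py <<'E'
import numpy as np, cv2
from workcell import readout, imaging, bot, spotter
def cam(n): 
    i=imaging.camera_info(n); f=200/np.tan(np.radians(i["vertical_fov"]/2)); return i,f,np.array(i["extrinsics"])
def ray(n,u,v):
    i,f,E=cam(n); d=np.array([(u-i["cx"])/f,(v-i["cy"])/f]); s=d.copy()
    for _ in range(20): s=d/(1+i["k1"]*(s@s))
    return E[:3,3],E[:3,:3]@np.array([s[0],s[1],1])
def atz(n,u,v,z):
    o,d=ray(n,u,v); return o+d*(z-o[2])/d[2]
def deproj(n,u,v,D):
    o,d=ray(n,u,v); return o+d*D[int(round(v)),int(round(u))]
def proj(n,p):
    i,f,E=cam(n); c=E[:3,:3].T@(np.asarray(p)-E[:3,3]); s=c[:2]/c[2]; s=s*(1+i["k1"]*(s@s)); return s*f+[i["cx"],i["cy"]]
def cloud(n,D):
    i,f,E=cam(n); v,u=np.mgrid[0:400,0:640]; d=np.stack([(u-i["cx"])/f,(v-i["cy"])/f],-1); s=d.copy()
    for _ in range(20): s=d/(1+i["k1"]*(s**2).sum(-1,keepdims=True))
    return E[:3,3]+(np.concatenate([s,np.ones((400,640,1))],-1)*D[...,None])@E[:3,:3].T
E
cat > l.py <<'E'
from h import *
for n in ("scene","top"):
    im,D=imaging.camera(n); cv2.imwrite(f"pics/{n}0.png",im[...,::-1]); np.save(n+"D.npy",D); np.save(n+"I.npy",im)
    print(n,cam(n)[2][:3,3].round(3))
    for t in "thin_pin thin_pin_tip thick_pin end_block bore gate_lever candle spool mould".split():
        r=spotter.mark_of(n,t)[:3]
        print(t,[(np.round(x["uv"]).tolist(),round(x["confidence"],2),deproj(n,*np.clip(x["uv"],0,[639,399]),D).round(3).tolist()) for x in r])
print(readout.get_obs())
E
python3 l.py
```

```text
pics
scene [ 0.146 -0.583  0.655]
thin_pin [([380.0, 343.0], 0.62, [0.476, -0.316, 0.019])]
thin_pin_tip [([342.0, 309.0], 0.7, [0.48, -0.2, -0.0])]
thick_pin [([338.0, 270.0], 0.95, [0.536, -0.117, 0.012])]
end_block [([263.0, 195.0], 0.93, [0.535, 0.225, 0.027])]
bore [([265.0, 183.0], 0.93, [0.551, 0.234, 0.055])]
gate_lever [([260.0, 162.0], 0.59, [0.542, 0.232, 0.129])]
candle [([327.0, 189.0], 0.79, [0.712, 0.156, 0.01])]
spool [([266.0, 226.0], 0.64, [0.469, 0.093, 0.033])]
mould [([419.0, 277.0], 0.64, [0.653, -0.253, 0.029]), ([261.0, 195.0], 0.53, [0.534, 0.232, 0.021])]
top [ 0.433 -0.037  1.228]
thin_pin [([423.0, 240.0], 0.66, [0.477, -0.3, 0.022])]
thin_pin_tip []
thick_pin [([350.0, 218.0], 0.81, [0.543, -0.103, 0.024])]
end_block [([227.0, 219.0], 0.96, [0.545, 0.234, 0.045])]
bore [([224.0, 217.0], 0.92, [0.547, 0.233, 0.089])]
gate_lever [([423.0, 238.0], 0.65, [0.483, -0.302, 0.025]), ([222.0, 219.0], 0.46, [0.542, 0.237, 0.088])]
candle [([252.0, 154.0], 0.6, [0.712, 0.154, 0.101])]
spool [([269.0, 242.0], 0.93, [0.481, 0.116, 0.067])]
mould [([398.0, 172.0], 0.77, [0.654, -0.227, 0.101])]
{'time': 1.0, 'q': array([ 6.72632829e+01,  4.97873876e+00,  1.00760800e+01,  9.50989495e+01,
       -1.24147140e-03,  9.00035157e+01]), 'qd': array([ 0.0381411 , -0.02428372, -0.07931582,  0.06397494,  0.00224492,
        0.04743219]), 'joint_efforts': array([ 1.30239343e-03, -5.20102429e+01,  4.64877963e+01,  1.26836771e-03,
        8.26078576e-05, -2.92323853e-05]), 'ee_pos': array([0.21257466, 0.50724481, 0.19626656]), 'tcp_rot': array([-1.79998392e+02,  1.24157008e-03,  1.57259767e+02]), 'wrist_force': array([-0.68299472,  0.8179255 ,  0.00446219]), 'torque': array([ 0.00703287,  0.06245473, -0.03633402]), 'grasp_force': 0.0, 'opening': 0.08568327311801888}
```

View pics/scene0.png

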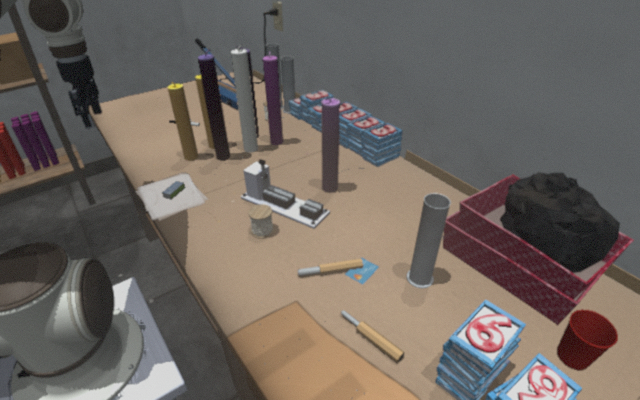

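View pics/top0.png

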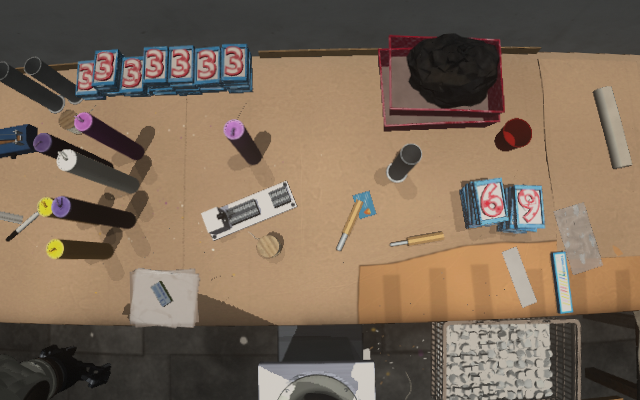

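The pictures show the thin pin with its handle centred near (423,239) in top and (380,343) in scene, its tip towards the left. The thick pin is at (350,218) in top. The block is at (225,218), with its runway running right and up to (290,190). Next I'll fit precise poses.

```bash
cat > m.py <<'E'
from h import *
for n in ("top","scene"):
    D=np.load(n+"D.npy"); im=np.load(n+"I.npy"); C=cloud(n,D)
    hsv=cv2.cvtColor(im,cv2.COLOR_RGB2HSV)
    # table height near
    m=(abs(C[...,0]-.42)<.03)&(abs(C[...,1]+.1)<.05); print(n,"table z",np.median(C[m][:,2]).round(4))
    for nm,c,r in (("thin",(.477,-.30),.09),("thick",(.54,-.105),.09)):
        reg=(np.hypot(C[...,0]-c[0],C[...,1]-c[1])<r)
        m=reg&(C[...,2]>.006)&(C[...,2]<.05)
        P=C[m]; mu=P.mean(0); w,V=np.linalg.eigh(np.cov(P[:,:2].T)); a=V[:,1]; t=(P[:,:2]-mu[:2])@a
        print(nm,len(P),mu.round(4),a.round(3),np.percentile(t,[0,2,98,100]).round(4),np.percentile(P[:,2],[50,95]).round(4))
        sat=m&(hsv[...,1]>90); P=C[sat]; mu=P.mean(0);t=(P[:,:2]-mu[:2])@a; s=(P[:,:2]-mu[:2])@[-a[1],a[0]]
        print("  wood",len(P),mu.round(4),t.min().round(3),t.max().round(3),s.min().round(4),s.max().round(4))
    # block
    reg=(np.hypot(C[...,0]-.57,C[...,1]-.16)<.16)&(C[...,0]<.68)
    w=reg&(hsv[...,2]>170)&(hsv[...,1]<60)&(abs(C[...,2]-.01)<.008)
    q=np.argwhere(w)[:,::-1]
    G=np.array([atz(n,u,v,.01) for u,v in q])
    rect=cv2.minAreaRect(G[:,:2].astype(np.float32)*1000); print("plate",len(q),rect,(cv2.boxPoints(rect)).round(0).tolist())
    b=reg&(C[...,2]>.09)&(C[...,2]<.100); P=C[b]
    rect=cv2.minAreaRect(P[:,:2].astype(np.float32)*1000); print("block top",len(P),P.mean(0).round(4),rect)
    b=reg&(C[...,2]>.108)&(C[...,2]<.16); P=C[b]; 
    if len(P): print("lever",len(P),P.mean(0).round(4),P.min(0).round(3),P.max(0).round(3))
E
python3 m.py
python3 - <<'E'
import cv2
i=cv2.imread('pics/scene0.png')
a=cv2.resize(i[145:245,225:345],None,fx=4,fy=4,interpolation=2); b=cv2.resize(i[295:370,325:415],(480,400),interpolation=2)[:,:300]
cv2.imwrite('pics/c0.png',cv2.hconcat([a,b]))
E
```

```text
top table z 0.0015
thin 511 [ 0.4813 -0.2994  0.0163] [-0.142  0.99 ] [-0.0897 -0.0814  0.0832  0.0892] [0.0182 0.0251]
  wood 445 [ 0.4826 -0.309   0.0165] -0.08 0.094 -0.0788 0.0918
thick 552 [ 0.5386 -0.1056  0.0164] [-0.892  0.451] [-0.0879 -0.0773  0.084   0.0887] [0.0183 0.0249]
  wood 421 [ 0.5505 -0.1106  0.0164] -0.073 0.083 -0.0853 0.0825
plate 992 ((564.4301147460938, 177.6524658203125), (104.86863708496094, 261.0525207519531), 19.34050750732422) [[472.0, 283.0], [558.0, 37.0], [657.0, 72.0], [571.0, 318.0]]
block top 322 [0.5412 0.2621 0.097 ] ((543.0491943359375, 257.3790283203125), (57.454166412353516, 54.0377311706543), 19.943584442138672)
lever 31 [0.5479 0.2324 0.1322] [0.541 0.226 0.124] [0.557 0.241 0.138]
scene table z 0.0008
thin 774 [ 0.4782 -0.3016  0.0174] [-0.139  0.99 ] [-0.0594 -0.0582  0.0829  0.0907] [0.0181 0.0226]
  wood 517 [ 0.4794 -0.3131  0.0191] -0.046 0.053 -0.0124 0.0081
thick 551 [ 0.5265 -0.1064  0.0163] [-0.896  0.444] [-0.0793 -0.0665  0.0743  0.0784] [0.017  0.0222]
  wood 229 [ 0.545  -0.1138  0.0195] -0.047 0.047 -0.0095 0.008
plate 462 ((573.06689453125, 176.35494995117188), (79.45756530761719, 250.02011108398438), 20.722780227661133) [[492.0, 279.0], [580.0, 45.0], [654.0, 73.0], [566.0, 307.0]]
block top 196 [0.537  0.2571 0.0952] ((543.4402465820312, 255.3585205078125), (57.67422866821289, 56.22762680053711), 20.03008270263672)
lever 44 [0.5468 0.2299 0.1249] [0.541 0.222 0.11 ] [0.555 0.239 0.133]
```

View pics/c0.png

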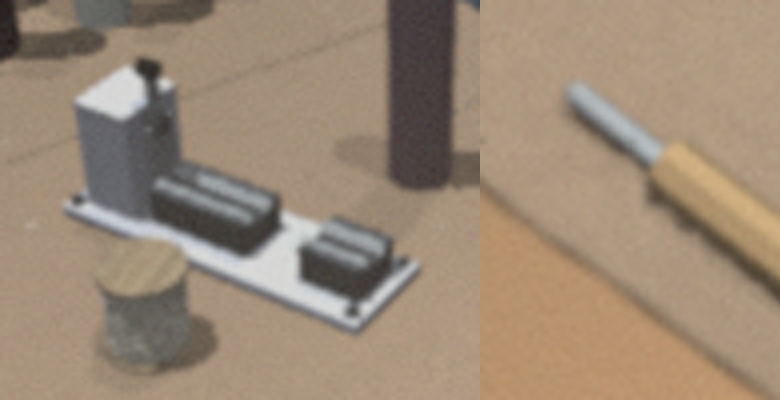

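The crop shows the gate hanging shut with its black knob at about scene (262,162), and the thin pin's steel tip near (341,313). Next I'll refine the block and pin poses with an edge fit on both pictures.

```bash
cat > fit.py <<'E'
from h import *
from scipy.optimize import minimize
from scipy.ndimage import map_coordinates
G={}
def load(names=("top","scene")):
    for n in names:
        g=cv2.GaussianBlur(np.load(n+"I.npy").astype(np.float32),(0,0),1.0)
        gx=cv2.Sobel(g,-1,1,0)/8; gy=cv2.Sobel(g,-1,0,1)/8; G[n]=np.sqrt((gx**2+gy**2).sum(-1))
def seg(a,b,k=40): return np.linspace(a,b,k)
def R(t): return np.array([[np.cos(t),-np.sin(t),0],[np.sin(t),np.cos(t),0],[0,0,1]])
def block_pts(n):
    c=[(-195,-40,10),(60,-40,10),(60,40,10),(-195,40,10)]; L=[seg(np.array(c[i]),np.array(c[(i+1)%4])) for i in range(4)]
    c=[(0,-28,96),(45,-28,96),(45,28,96),(0,28,96)]; L+=[seg(np.array(c[i]),np.array(c[(i+1)%4])) for i in range(1,4)]
    return np.concatenate(L)/1000
def score(p,pts,n):
    W=pts@R(p[2]).T+[p[0],p[1],0]
    uv=np.array([proj(n,w) for w in W]); return map_coordinates(G[n],[uv[:,1],uv[:,0]],order=1).mean()
def pin_pts(p,n,z=.011,rs=.005):
    ax=np.array([np.cos(p[2]),np.sin(p[2]),0]); A=np.array([p[0],p[1],z]); v=A-cam(n)[2][:3,3]; s=np.cross(ax,v); s/=np.linalg.norm(s); 
    pt=lambda x,r: A+ax*x+s*r
    L=[seg(pt(-.05,.0115),pt(.05,.0115)),seg(pt(-.05,-.0115),pt(.05,-.0115)),seg(pt(.05,rs),pt(.1,rs),20),seg(pt(.05,-rs),pt(.1,-rs),20),seg(pt(-.05,-.01),pt(-.05,.01),12),seg(pt(.1,-rs),pt(.1,rs),8)]
    return np.concatenate(L)
def pscore(p,n,z,rs): 
    uv=np.array([proj(n,w) for w in pin_pts(p,n,z,rs)]); return map_coordinates(G[n],[uv[:,1],uv[:,0]],order=1).mean()
def run(f,p0,d=(.006,.006,.04)):
    best=None
    for s in ((1,1,1),(-1,1,-1),(1,-1,-1),(-1,-1,1)):
        S=np.array([p0]+[np.array(p0)+np.array(s)*np.array(d)*e for e in np.eye(3)])
        r=minimize(lambda p:-f(p),p0,method="Nelder-Mead",options=dict(initial_simplex=S,xatol=1e-4,fatol=1e-3))
        if best is None or r.fun<best.fun: best=r
    return [*(best.x[:2]*1000).round(1),np.degrees(best.x[2]).round(2),round(-best.fun,1)]
if __name__=="__main__":
    load()
    for ns in (("top",),("scene",),("top","scene")):
        print(ns,"block",run(lambda p:sum(score(p,block_pts(n),n) for n in ns),[.5496,.2395,np.radians(110.4)]))
        print("  thin",run(lambda p:sum(pscore(p,n,.011,.005) for n in ns),[.482,-.309,np.radians(98)]))
        print("  thick",run(lambda p:sum(pscore(p,n,.011,.008) for n in ns),[.548,-.112,np.radians(153.3)]))
E
python3 fit.py
```

```text
Traceback (most recent call last):
  File "fit.py", line 35, in <module>
    print(ns,"block",run(lambda p:sum(score(p,block_pts(n),n) for n in ns),[.5496,.2395,np.radians(110.4)]))
                     ~~~^^^^^^^^^^^^^^^^^^^^^^^^^^^^^^^^^^^^^^^^^^^^^^^^^^^^^^^^^^^^^^^^^^^^^^^^^^^^^^^^^^^
  File "fit.py", line 29, in run
    r=minimize(lambda p:-f(p),p0,method="Nelder-Mead",options=dict(initial_simplex=S,xatol=1e-4,fatol=1e-3))
  File "fit.py", line 29, in <lambda>
    r=minimize(lambda p:-f(p),p0,method="Nelder-Mead",options=dict(initial_simplex=S,xatol=1e-4,fatol=1e-3))
                         ~^^^
  File "fit.py", line 35, in <lambda>
    print(ns,"block",run(lambda p:sum(score(p,block_pts(n),n) for n in ns),[.5496,.2395,np.radians(110.4)]))
                                  ~~~^^^^^^^^^^^^^^^^^^^^^^^^^^^^^^^^^^^^^
  File "fit.py", line 35, in <genexpr>
    print(ns,"block",run(lambda p:sum(score(p,block_pts(n),n) for n in ns),[.5496,.2395,np.radians(110.4)]))
                                      ~~~~~^^^^^^^^^^^^^^^^^^
  File "fit.py", line 17, in score
    uv=np.array([proj(n,w) for w in W]); return map_coordinates(G[n],[uv[:,1],uv[:,0]],order=1).mean()
                 ~~~~^^^^^
  File "h.py", line 14, in proj
    i,f,E=cam(n); c=E[:3,:3].T@(np.asarray(p)-E[:3,3]); s=c[:2]/c[2]; s=s*(1+i["k1"]*(s@s)); return s*f+[i["cx"],i["cy"]]
          ~~~^^^
  File "h.py", line 4, in cam
    i=imaging.camera_info(n); f=200/np.tan(np.radians(i["vertical_fov"]/2)); return i,f,np.array(i["extrinsics"])
ValueError: time passes only in moves, steps and waits
```

```bash
sed -i 's/^def cam(n)/from functools import lru_cache\n@lru_cache\ndef cam(n)/' h.py; python3 fit.py; python3 -c "
from h import *;print(readout.get_obs()['time'])"
```

```text
('top',) block [np.float64(549.5), np.float64(241.7), np.float64(111.12), np.float64(36.8)]
  thin [np.float64(488.6), np.float64(-308.4), np.float64(96.91), np.float64(19.4)]
  thick [np.float64(550.7), np.float64(-108.6), np.float64(153.69), np.float64(21.6)]
('scene',) block [np.float64(549.5), np.float64(240.2), np.float64(110.52), np.float64(30.4)]
  thin [np.float64(479.8), np.float64(-313.3), np.float64(100.0), np.float64(23.2)]
  thick [np.float64(547.7), np.float64(-113.5), np.float64(159.61), np.float64(21.7)]
('top', 'scene') block [np.float64(549.6), np.float64(241.2), np.float64(110.96), np.float64(66.6)]
  thin [np.float64(480.0), np.float64(-313.4), np.float64(96.06), np.float64(39.8)]
  thick [np.float64(548.4), np.float64(-112.0), np.float64(156.91), np.float64(40.0)]
1.0
```

Best fits:
- **Block:** bore mouth at (549.6, 241), yaw about 110.9°.
- **Thin pin:** about (480, -311), yaw about 98°.

I'll do the gate first. I'll leave in -y to stay clear of the tall candles, then move over to the far side of the knob.

```bash
python3 -m jog '[{"rotation":[0,0,0],"translation":[0,-50,0],"grip":0},{"rotation":[0,0,0],"translation":[0,-100,0],"grip":0},{"rotation":[0,0,0],"translation":[0,-150,0],"grip":0},{"rotation":[0,0,-8],"translation":[0,-200,0],"grip":0},{"rotation":[0,0,-16],"translation":[0,-250,0],"grip":0},{"rotation":[0,0,-24],"translation":[45,-264,0],"grip":0},{"rotation":[0,0,-32],"translation":[90,-264,0],"grip":0},{"rotation":[0,0,-40],"translation":[135,-264,0],"grip":0},{"rotation":[0,0,-46.4],"translation":[180,-264,0],"grip":0},{"rotation":[0,0,-46.4],"translation":[225,-264,0],"grip":0},{"rotation":[0,0,-46.4],"translation":[270,-264,0],"grip":0},{"rotation":[0,0,-46.4],"translation":[315,-264,0],"grip":0},{"rotation":[0,0,-46.4],"translation":[360,-264,0],"grip":0},{"rotation":[0,0,-46.4],"translation":[370.5,-264,0],"grip":0},{"rotation":[0,0,-46.4],"translation":[370.5,-264,0],"grip":0},{"rotation":[0,0,-46.4],"translation":[370.5,-264,-30],"grip":0},{"rotation":[0,0,-46.4],"translation":[370.5,-264,-60],"grip":0},{"rotation":[0,0,-46.4],"translation":[370.5,-264,-60],"grip":0},{"rotation":[0,0,-46.4],"translation":[370.5,-264,-60],"grip":0}]'
```

```text
time: 2.9
ee_pos: [0.5821, 0.2433, 0.1374]
tcp_rot: [180.0, -0.0, 110.9]
wrist_force: [-0.3, -0.1, 1.2]
opening: -0.0002
grasp_force: 0.0
```

```bash
python3 -m jog '[{"rotation":[0,0,0],"translation":[0,0,-20],"grip":0},{"rotation":[0,0,0],"translation":[0,0,-33],"grip":0},{"rotation":[0,0,0],"translation":[0,0,-33],"grip":0},{"rotation":[0,0,0],"translation":[-7,-2.7,-33],"grip":0},{"rotation":[0,0,0],"translation":[-14,-5.3,-33],"grip":0},{"rotation":[0,0,0],"translation":[-20,-7.6,-33],"grip":0},{"rotation":[0,0,0],"translation":[-26,-9.9,-33],"grip":0},{"rotation":[0,0,0],"translation":[-32,-12.2,-33],"grip":0},{"rotation":[0,0,0],"translation":[-38,-14.5,-33],"grip":0},{"rotation":[0,0,0],"translation":[-44,-16.8,-33],"grip":0},{"rotation":[0,0,0],"translation":[-50,-19.1,-33],"grip":0},{"rotation":[0,0,0],"translation":[-55,-21,-33],"grip":0},{"rotation":[0,0,0],"translation":[-60,-22.9,-33],"grip":0},{"rotation":[0,0,0],"translation":[-60,-22.9,-33],"grip":0}]'
```

```text
time: 4.3
ee_pos: [0.5226, 0.2202, 0.1034]
tcp_rot: [180.0, -0.0, 110.9]
wrist_force: [0.9, -1.0, -0.2]
opening: 0.0002
grasp_force: 0.0
```

Run:
```python
from h import *
im,D=imaging.camera("scene"); a=im[125:245,215:345,::-1]; cv2.imwrite("pics/g1.png",cv2.resize(a,None,fx=5,fy=5,interpolation=2)[:600])
```

```text
(no output)
```

View pics/g1.png

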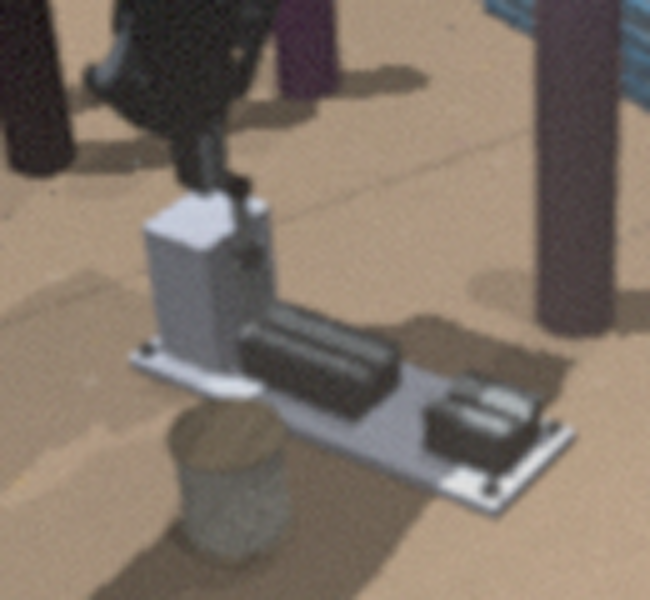

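The lever is still upright at scene (262,162), and the finger is at about (256,161), so it seems to have missed the knob. I'll compare positions.

Run:
```python
from h import *
print(readout.get_obs()['ee_pos'],readout.get_obs()['q'].round(1),readout.get_obs()['time'])
o=readout.get_obs()['ee_pos']
for n in("scene","top"):
    im,D=imaging.camera(n); np.save(n+"D.npy",D); np.save(n+"I.npy",im)
    print(n,proj(n,o),"knob@0",proj(n,[.5514,.2363,.126]),"finger top",proj(n,o+[0,0,.05]))
    r=spotter.mark_of(n,"gate_lever"); print([(x['uv'],x['confidence']) for x in r])
a=np.load("sceneI.npy")[140:200,230:290,::-1]; b=np.load("topI.npy")[180:260,190:270,::-1]
cv2.imwrite("pics/g2.png",cv2.hconcat([cv2.resize(a,(400,400),interpolation=2),cv2.resize(b,(400,400),interpolation=2)]))
```

```text
[0.52289751 0.22035201 0.10340053] [22.9  6.5  1.4 84.9  0.  92. ] 4.35
scene [256.74077097 173.95163763] knob@0 [262.27282939 160.90399994] finger top [254.68707985 157.66077465]
[([259.1, 161.7], 0.72)]
top [226.92739017 225.9471543 ] knob@0 [218.81791089 214.25140744] finger top [222.38425404 224.43381295]
[]
```

View pics/g2.png

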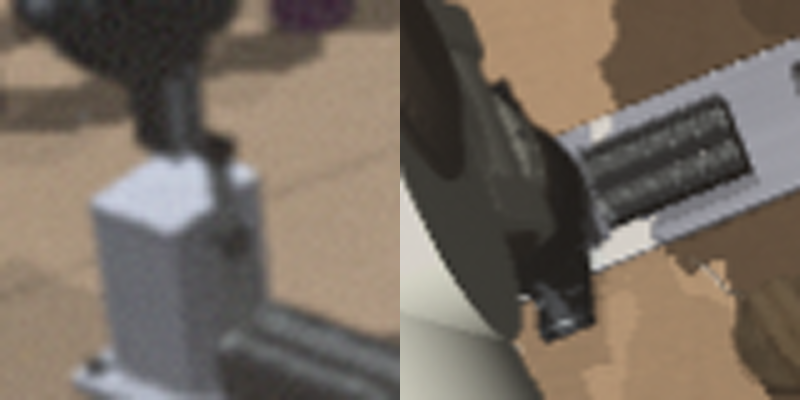

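Run:
```python
from h import *
D=np.load("sceneD.npy");C=cloud("scene",D)
for v in range(146,176,2): print(v,[tuple((C[v,u]*1000).astype(int).tolist()) for u in range(252,266,3)])
```

```text
146 [(513, 206, 196), (521, 206, 193), (531, 210, 188), (694, 523, 1), (703, 516, 1)]
148 [(513, 209, 189), (521, 209, 186), (531, 212, 181), (688, 511, 0), (697, 507, 0)]
150 [(512, 208, 184), (518, 203, 184), (531, 213, 176), (680, 497, 1), (689, 491, 0)]
152 [(511, 208, 179), (519, 206, 177), (530, 211, 171), (674, 486, 0), (684, 483, -1)]
154 [(513, 213, 170), (519, 209, 170), (530, 213, 164), (666, 472, 1), (673, 464, 2)]
156 [(513, 215, 163), (520, 211, 163), (528, 211, 160), (660, 462, 0), (667, 454, 1)]
158 [(510, 210, 160), (519, 212, 157), (527, 209, 155), (653, 449, 1), (660, 442, 1)]
160 [(514, 219, 150), (518, 210, 152), (526, 209, 150), (546, 232, 132), (551, 226, 133)]
162 [(513, 219, 143), (518, 211, 146), (526, 210, 143), (544, 230, 127), (550, 224, 128)]
164 [(542, 285, 95), (548, 278, 97), (556, 276, 95), (544, 231, 121), (549, 224, 122)]
166 [(537, 276, 95), (544, 270, 96), (551, 266, 95), (543, 232, 114), (552, 230, 112)]
168 [(531, 263, 97), (538, 259, 97), (545, 255, 96), (554, 255, 92), (552, 232, 105)]
170 [(527, 256, 96), (534, 252, 95), (542, 250, 93), (546, 240, 96), (550, 230, 100)]
172 [(524, 252, 93), (529, 244, 94), (535, 237, 96), (544, 238, 91), (550, 232, 93)]
174 [(519, 243, 92), (523, 233, 96), (532, 232, 93), (542, 236, 87), (548, 229, 88)]
```

Run:
```python
from h import *
i=cv2.imread('pics/scene0.png'); p=proj("scene",[.2126,.5072,.196]); print(p)
u,v=int(p[0]),int(p[1]); a=cv2.resize(i[max(0,v-60):v+30,max(0,u-45):u+45],(450,450),interpolation=2); cv2.circle(a,(5*(u-max(0,u-45)),5*(v-max(0,v-60))),4,(0,0,255),1)
j=np.load("sceneI.npy")[90:190,210:310,::-1].copy(); j=cv2.resize(j,(450,450),interpolation=2)
cv2.imwrite("pics/g3.png",cv2.resize(cv2.hconcat([a,j]),(800,400)))
```

```text
[ 99.95591609 137.08224338]
```

View pics/g3.png

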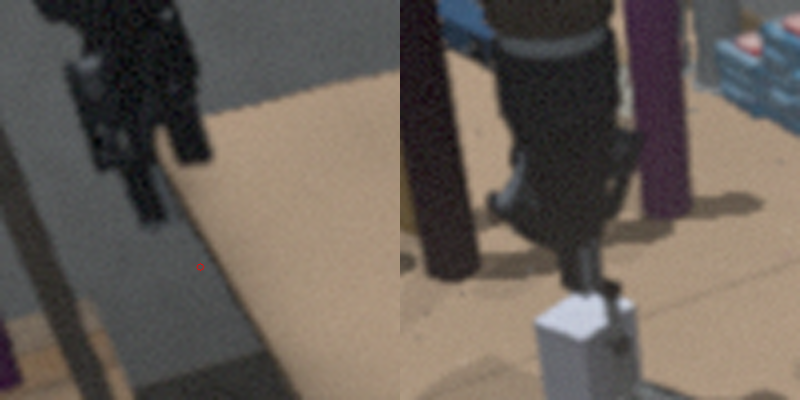

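At both poses the visible fingertips are about 37 mm above the reported TCP, so the finger passed over the knob at z of about 140 mm. I'll treat actual tip z as reported z + 37 mm and repeat the push lower.

```bash
python3 -m jog '[{"rotation":[0,0,0],"translation":[0,0,12],"grip":0},{"rotation":[0,0,0],"translation":[30,11.5,12],"grip":0},{"rotation":[0,0,0],"translation":[60,22.9,12],"grip":0},{"rotation":[0,0,0],"translation":[60,22.9,12],"grip":0},{"rotation":[0,0,0],"translation":[60,22.9,-15],"grip":0},{"rotation":[0,0,0],"translation":[60,22.9,-34],"grip":0},{"rotation":[0,0,0],"translation":[60,22.9,-34],"grip":0},{"rotation":[0,0,0],"translation":[53,20.2,-34],"grip":0},{"rotation":[0,0,0],"translation":[46,17.6,-34],"grip":0},{"rotation":[0,0,0],"translation":[40,15.3,-34],"grip":0},{"rotation":[0,0,0],"translation":[34,13,-34],"grip":0},{"rotation":[0,0,0],"translation":[28,10.7,-34],"grip":0},{"rotation":[0,0,0],"translation":[22,8.4,-34],"grip":0},{"rotation":[0,0,0],"translation":[16,6.1,-34],"grip":0},{"rotation":[0,0,0],"translation":[10,3.8,-34],"grip":0},{"rotation":[0,0,0],"translation":[5,1.9,-34],"grip":0},{"rotation":[0,0,0],"translation":[0,0,-34],"grip":0},{"rotation":[0,0,0],"translation":[0,0,-34],"grip":0}]'
python3 - <<'E'
from h import *
n="scene"; im,D=imaging.camera(n); np.save("sceneD.npy",D); np.save("sceneI.npy",im); C=cloud(n,D)
reg=(np.hypot(C[...,0]-.5229,C[...,1]-.2203)<.025)&(C[...,2]>.1); P=C[reg]; print("tip z",np.sort(P[:,2])[:12].round(3))
ex=np.array([-.3567,.9342]);ey=np.array([-.9342,-.3567]); B=np.array([.5496,.241])
q=C-[*B,0]; X=q[...,:2]@ex;Y=q[...,:2]@ey
m=(abs(X+8)<12)&(Y>-30)&(Y<70)&(C[...,2]>.098)&(C[...,2]<.14); print([( int(a*1e3),int(b*1e3),int(c*1e3)) for a,b,c in zip(X[m],Y[m],C[m][:,2])][::4])
cv2.imwrite("pics/g4.png",cv2.resize(im[125:215,215:305,::-1],(540,540),interpolation=2))
E
```

```text
time: 6.35
ee_pos: [0.5222, 0.2201, 0.0693]
tcp_rot: [-180.0, 0.0, 110.9]
wrist_force: [1.0, 1.2, 1.3]
opening: -0.0001
grasp_force: 0.7
tip z [0.101 0.101 0.101 0.101 0.101 0.103 0.103 0.103 0.103 0.103 0.104 0.104]
[(1289, -1015, 139), (1306, -1021, 130), (1251, -1004, 139), (1352, -1045, 115), (1274, -1008, 130), (1229, -998, 137), (1387, -1057, 103), (1326, -1036, 113), (1250, -1000, 128), (1373, -1052, 99), (1308, -1027, 111), (1241, -999, 124), (1182, -977, 134), (1330, -1037, 101), (1263, -1009, 114), (1204, -988, 124), (1147, -966, 135), (1276, -1011, 106), (1209, -983, 119), (1158, -968, 128), (1254, -1006, 104), (1201, -990, 113), (1217, -988, 106), (1218, -995, 99), (479, -710, 139), (480, -710, 120), (1593, -141, 103), (480, -708, 107), (354, -666, 139), (1594, -135, 100), (367, -670, 131), (1599, -121, 98), (366, -668, 128), (338, -658, 135), (364, -665, 125), (338, -658, 131), (373, -670, 117), (340, -654, 127), (315, -648, 133), (372, -667, 114), (342, -655, 122), (313, -645, 130), (288, -637, 137), (360, -665, 112), (334, -659, 118), (296, -642, 130), (269, -632, 137)
[... 28229 characters left out ...]
-710, 318, 117), (-715, 316, 118), (-721, 309, 112), (-725, 307, 114), (-730, 306, 117), (-735, 304, 119), (-740, 303, 120), (-745, 298, 117), (-750, 295, 118), (-755, 294, 120), (-760, 291, 120), (-766, 287, 119), (-771, 284, 118), (-776, 281, 118), (-781, 278, 119), (-788, 271, 114), (-792, 272, 118), (-799, 265, 113), (-697, 318, 101), (-701, 321, 110), (-705, 322, 117), (-710, 320, 118), (-715, 317, 118), (-721, 311, 113), (-726, 309, 114), (-730, 309, 119), (-735, 306, 119), (-740, 304, 120), (-745, 300, 119), (-751, 296, 117), (-755, 296, 121), (-761, 292, 119), (-766, 289, 119), (-771, 285, 118), (-776, 283, 120), (-782, 280, 119), (-789, 273, 113), (-793, 273, 117), (-802, 261, 105)]
```

View pics/g4.png

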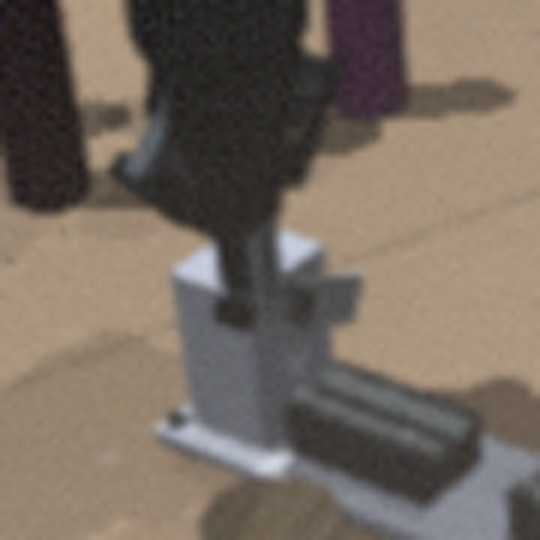

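The gate is now fully aside: the knob is down on the near side at scene (254,177), and the flap is horizontal at (275,174). The tip offset now reads 33–35 mm. Next I'll go to the thin pin.

```bash
python3 -m jog '[{"rotation":[0,0,0],"translation":[0,0,50],"grip":0},{"rotation":[0,0,0],"translation":[0,0,95],"grip":0},{"rotation":[0,0,-3],"translation":[-3,-46,95],"grip":60},{"rotation":[0,0,-6],"translation":[-7,-92,95],"grip":60},{"rotation":[0,0,-9],"translation":[-11,-138,95],"grip":60},{"rotation":[0,0,-12.9],"translation":[-15,-184,95],"grip":60},{"rotation":[0,0,-12.9],"translation":[-19,-230,95],"grip":60},{"rotation":[0,0,-12.9],"translation":[-23,-276,95],"grip":60},{"rotation":[0,0,-12.9],"translation":[-27,-322,95],"grip":60},{"rotation":[0,0,-12.9],"translation":[-31,-368,95],"grip":60},{"rotation":[0,0,-12.9],"translation":[-35,-414,95],"grip":60},{"rotation":[0,0,-12.9],"translation":[-39,-460,95],"grip":60},{"rotation":[0,0,-12.9],"translation":[-43,-506,95],"grip":60},{"rotation":[0,0,-12.9],"translation":[-43,-526,95],"grip":60},{"rotation":[0,0,-12.9],"translation":[-43,-526,95],"grip":60},{"rotation":[0,0,-12.9],"translation":[-43,-526,50],"grip":60},{"rotation":[0,0,-12.9],"translation":[-43,-526,0],"grip":60},{"rotation":[0,0,-12.9],"translation":[-43,-526,-20],"grip":60},{"rotation":[0,0,-12.9],"translation":[-43,-526,-20],"grip":60}]'
cat > tip.py <<'E'
from h import *
import sys
o=readout.get_obs()['ee_pos']; print(o.round(4),readout.get_obs()['opening'].round(4))
for n in ("scene","top"):
    im,D=imaging.camera(n); np.save(n+"D.npy",D); np.save(n+"I.npy",im); C=cloud(n,D)
    dark=im.max(-1)<75
    m=(np.hypot(C[...,0]-o[0],C[...,1]-o[1])<.07)&dark&(C[...,2]>o[2]+.005)&(C[...,2]<o[2]+.07)
    P=C[m]; print(n,len(P)); 
    if len(P): print(np.sort(P[:,2])[:15].round(3), P[P[:,2]<np.sort(P[:,2])[len(P)//3]].mean(0).round(3), P.min(0).round(3),P.max(0).round(3))
u=proj("scene",o).astype(int); a=np.load("sceneI.npy")[u[1]-70:u[1]+50,u[0]-60:u[0]+60,::-1]; cv2.imwrite("pics/"+sys.argv[1],cv2.resize(a,(600,600),interpolation=2)); print("crop org",u-[60,70])
E
python3 tip.py t1.png
```

```text
time: 8.3
ee_pos: [0.4778, -0.3033, 0.0455]
tcp_rot: [-179.7, -0.3, 98.0]
wrist_force: [-0.0, -0.2, -0.2]
opening: 0.0597
grasp_force: 0.0Traceback (most recent call last):
  File "tip.py", line 3, in <module>
    o=readout.get_obs()['ee_pos']; print(o.round(4),readout.get_obs()['opening'].round(4))
                                                    ^^^^^^^^^^^^^^^^^^^^^^^^^^^^^^^^^^
AttributeError: 'float' object has no attribute 'round'
```

```bash
sed -i "s/,readout.get_obs()\['opening'\].round(4)//" tip.py; python3 tip.py t1.png
```

```text
[ 0.4778 -0.3033  0.0455]
scene 158
[0.087 0.088 0.088 0.089 0.089 0.089 0.09  0.09  0.09  0.09  0.09  0.09
 0.091 0.091 0.092] [ 0.493 -0.301  0.093] [ 0.434 -0.317  0.087] [ 0.512 -0.287  0.115]
top 13
[0.089 0.098 0.1   0.102 0.104 0.104 0.104 0.104 0.106 0.107 0.111 0.113
 0.114] [ 0.46  -0.298  0.097] [ 0.437 -0.303  0.089] [ 0.521 -0.287  0.114]
crop org [316 259]
```

View pics/t1.png

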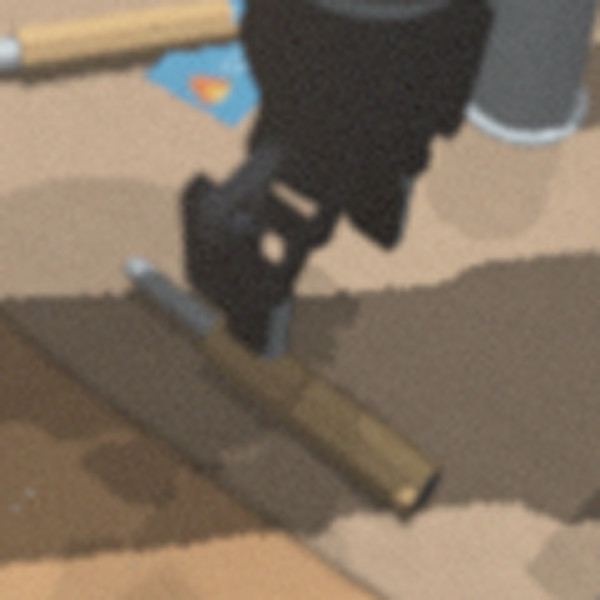

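The crop shows the gripper straddling the pin's line, with the tip at about scene (343,312) and the tail at about (400,358). I'll check the pin model against those points before going down.

Run:
```python
from h import *
import numpy as np
A=atz("scene",343,312.2,.011); B=atz("scene",400,358,.011); print("tip",A,"tail",B,"len",np.linalg.norm(A-B),"yaw",np.degrees(np.arctan2(*(A-B)[:2][::-1])))
for p in ((.480,-.311,98),(.482,-.310,97)):
    a=np.radians(p[2]); e=np.array([np.cos(a),np.sin(a),0]); c=np.array([p[0],p[1],.011]); print(p,proj("scene",c+.1*e),proj("scene",c-.05*e),proj("top",c+.1*e),proj("top",c-.05*e))
from fit import *
load()
np.save("x.npy",0)
print(run(lambda p:pscore(p,"scene",.011,.005),[.480,-.311,np.radians(98)],(.003,.003,.02)))
```

```text
tip [ 0.46981486 -0.21450006  0.011     ] tail [ 0.48801429 -0.35897744  0.011     ] len 0.14561913163190268 yaw 97.17958055923559
(0.48, -0.311, 98) [340.80262496 312.29691427] [400.19142754 358.91038541] [390.18805703 245.53253683] [443.11008938 236.58534854]
(0.482, -0.31, 97) [341.84522982 311.00959693] [400.28235745 358.2272725 ] [389.69308596 244.19011543] [442.77393851 236.18516069]
[np.float64(480.7), np.float64(-313.7), np.float64(95.21), np.float64(13.8)]
```

```bash
python3 -m jog '[{"rotation":[0,0,-0.7],"translation":[2,0,-30],"grip":60},{"rotation":[0,0,-0.7],"translation":[2,0,-55],"grip":60},{"rotation":[0,0,-0.7],"translation":[2,0,-70],"grip":60},{"rotation":[0,0,-0.7],"translation":[2,0,-74],"grip":60},{"rotation":[0,0,-0.7],"translation":[2,0,-76],"grip":60},{"rotation":[0,0,-0.7],"translation":[2,0,-76],"grip":60}]'
```

```text
time: 9.0
ee_pos: [0.4828, -0.306, -0.0254]
tcp_rot: [179.9, 0.1, 97.3]
wrist_force: [0.1, 0.3, -0.3]
opening: 0.0593
grasp_force: 0.0
```

```bash
python3 -m jog '[{"rotation":[0,0,0],"translation":[0,0,-4],"grip":60},{"rotation":[0,0,0],"translation":[0,0,-7],"grip":60},{"rotation":[0,0,0],"translation":[0,0,-7],"grip":60}]'; python3 tip.py t2.png | head -4
```

```text
time: 9.3
ee_pos: [0.4819, -0.3056, -0.0339]
tcp_rot: [-180.0, -0.0, 97.3]
wrist_force: [0.6, -0.4, -1.2]
opening: 0.0596
grasp_force: 0.0
[ 0.4819 -0.3056 -0.0339]
scene 452
[-0.003 -0.002 -0.002 -0.002 -0.002 -0.002 -0.002 -0.002 -0.002 -0.002
 -0.002 -0.002 -0.002 -0.002 -0.002] [ 0.463 -0.302 -0.001] [ 0.414 -0.36  -0.003] [ 0.517 -0.238  0.036]
```

```bash
python3 -m jog '[{"rotation":[0,0,0],"translation":[0,0,1],"grip":30},{"rotation":[0,0,0],"translation":[0,0,1],"grip":15},{"rotation":[0,0,0],"translation":[0,0,1],"grip":15},{"rotation":[0,0,0],"translation":[0,0,1],"grip":15},{"rotation":[0,0,0],"translation":[0,0,1],"grip":15}]' 50
```

```text
time: 9.9
ee_pos: [0.4823, -0.3058, -0.0323]
tcp_rot: [180.0, 0.0, 97.3]
wrist_force: [0.0, 0.4, 4.5]
opening: 0.0208
grasp_force: 49.6
```

Gripped at 20.8 mm opening, which matches the handle. I'll carry the pin to a hover over the runway, with the tool at block x = -114.

```bash
python3 -m jog '[{"rotation":[0,0,0],"translation":[0,0,20],"grip":15},{"rotation":[0,0,0],"translation":[0,0,60],"grip":15},{"rotation":[0,0,0],"translation":[0,0,105],"grip":15},{"rotation":[0,0,2],"translation":[7,28,105],"grip":15},{"rotation":[0,0,4],"translation":[18,72,105],"grip":15},{"rotation":[0,0,6],"translation":[29,116,105],"grip":15},{"rotation":[0,0,8],"translation":[40,160,105],"grip":15},{"rotation":[0,0,10],"translation":[51,205,105],"grip":15},{"rotation":[0,0,12],"translation":[62,250,105],"grip":15},{"rotation":[0,0,13.6],"translation":[73,295,105],"grip":15},{"rotation":[0,0,13.6],"translation":[84,340,105],"grip":15},{"rotation":[0,0,13.6],"translation":[95,385,105],"grip":15},{"rotation":[0,0,13.6],"translation":[104,425,105],"grip":15},{"rotation":[0,0,13.6],"translation":[108,440,105],"grip":15},{"rotation":[0,0,13.6],"translation":[108,440,105],"grip":15},{"rotation":[0,0,13.6],"translation":[108,440,105],"grip":15},{"rotation":[0,0,13.6],"translation":[108,440,105],"grip":15}]'
cat > pf.py <<'E'
from fit import *
import sys
z=float(sys.argv[1]); p0=[float(a) for a in sys.argv[2:5]]
for n in ("scene","top"):
    im,D=imaging.camera(n); np.save(n+"D.npy",D); np.save(n+"I.npy",im)
load()
a=np.radians(110.9); ex=np.array([np.cos(a),np.sin(a)]); ey=np.array([-ex[1],ex[0]]); B=np.array([549.6,241])
for ns in (("scene",),("top",),("scene","top")):
    r=run(lambda p:sum(pscore(p,n,z,.005) for n in ns),[p0[0],p0[1],np.radians(p0[2])],(.004,.004,.03))
    d=np.array(r[:2])-B; print(ns,r[2:],"block x,y of pin origin",(d@ex).round(1),(d@ey).round(1))
im=np.load("sceneI.npy"); c=proj("scene",[p0[0],p0[1],z]).astype(int); print("crop org",c-50)
cv2.imwrite("pics/"+sys.argv[5],cv2.resize(im[c[1]-50:c[1]+50,c[0]-50:c[0]+50,::-1],(600,600),interpolation=2))
E
python3 pf.py .15 .592 .130 110.9 p1.png
```

```text
time: 11.6
ee_pos: [0.5898, 0.133, 0.0722]
tcp_rot: [-180.0, 0.0, 110.8]
wrist_force: [-0.3, -0.1, -0.3]
opening: 0.0207
grasp_force: 49.1
('scene',) [np.float64(97.24), np.float64(21.9)] block x,y of pin origin -155.2 36.8
('top',) [np.float64(120.29), np.float64(17.4)] block x,y of pin origin -148.6 8.7
('scene', 'top') [np.float64(115.19), np.float64(44.7)] block x,y of pin origin -149.3 45.7
crop org [246 114]
```

View pics/p1.png

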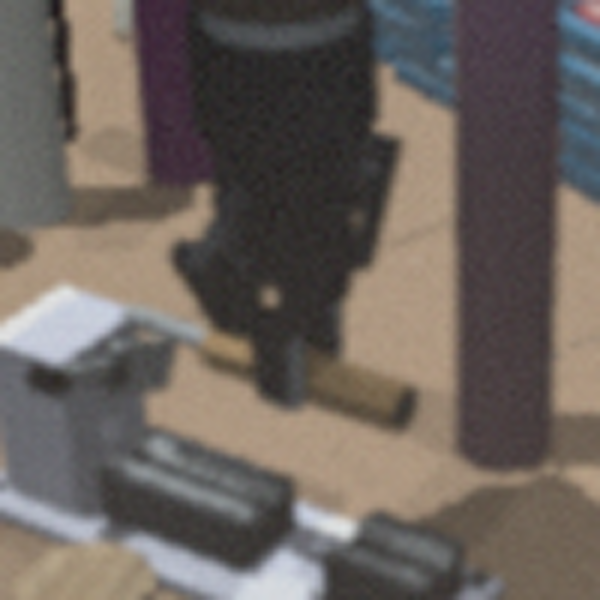

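The crop shows the pin held level. The tail is at about (313,182), the shoulder at about (280,172) and the tip at about (268,167). I'll turn those into block coordinates.

Run:
```python
from h import *
a=np.radians(110.9); ex=np.array([np.cos(a),np.sin(a)]); ey=np.array([-ex[1],ex[0]]); B=np.array([.5496,.241])
for z in (.112,.116,.120):
    for nm,u,v in (("tail",313,182),("shoulder",280.2,171.8),("tip",268.5,167)):
        d=atz("scene",u,v,z)[:2]-B; print(z,nm,(d@ex*1e3).round(1),(d@ey*1e3).round(1))
C=cloud("scene",np.load("sceneD.npy")); q=(C[...,:2]-B); X=q@ex; Y=q@ey
m=(X>-.18)&(X<-.13)&(abs(Y)<.03)&(C[...,2]>.09)&(C[...,2]<.15); P=C[m]; print(len(P),P[:,2].min(),P[:,2].max(),X[m].min(),Y[m].mean(),Y[m].max())
d=np.array([.5898,.133])-B; print("tcp",d@ex,d@ey)
```

```text
0.112 tail -166.2 -4.3
0.112 shoulder -65.5 1.1
0.112 tip -23.7 -1.5
0.116 tail -169.6 0.6
0.116 shoulder -69.6 6.0
0.116 tip -28.1 3.4
0.12 tail -173.0 5.6
0.12 shoulder -73.8 11.0
0.12 tip -32.6 8.4
149 0.10525654582303057 0.12766877919081898 -0.1718641506440518 0.004950561708529709 0.012255579905119086
tcp -0.11523495079932011 0.0009726840588141286
```

```bash
python3 -m jog '[{"rotation":[0,0,0],"translation":[0.5,0.5,-30],"grip":15},{"rotation":[0,0,0],"translation":[0.5,0.5,-50],"grip":15},{"rotation":[0,0,0],"translation":[0.5,0.5,-58],"grip":15},{"rotation":[0,0,0],"translation":[0.5,0.5,-62],"grip":15},{"rotation":[0,0,0],"translation":[0.5,0.5,-65],"grip":15},{"rotation":[0,0,0],"translation":[0.5,0.5,-67],"grip":15},{"rotation":[0,0,0],"translation":[0.5,0.5,-67],"grip":15}]'
```

```text
time: 12.4
ee_pos: [0.5909, 0.1349, 0.0059]
tcp_rot: [180.0, 0.0, 110.9]
wrist_force: [0.8, -0.2, -1.2]
opening: 0.0205
grasp_force: 49.1
```

```bash
python3 -m jog '[{"rotation":[0,0,0],"translation":[0,0,-1],"grip":15},{"rotation":[0,0,0],"translation":[0,0,-2],"grip":15},{"rotation":[0,0,0],"translation":[0,0,-2],"grip":15}]'
```

```text
time: 12.7
ee_pos: [0.5909, 0.135, 0.0043]
tcp_rot: [179.9, 0.0, 110.9]
wrist_force: [-2.6, -0.9, 4.6]
opening: 0.0209
grasp_force: 49.8
```

Contact with the V shows 4.6 N. I'll release, lift, and check.

```bash
python3 -m jog '[{"rotation":[0,0,0],"translation":[0,0,-0.5],"grip":24},{"rotation":[0,0,0],"translation":[0,0,-0.5],"grip":32},{"rotation":[0,0,0],"translation":[0,0,-0.5],"grip":45},{"rotation":[0,0,0],"translation":[0,0,-0.5],"grip":45},{"rotation":[0,0,0],"translation":[0,0,15],"grip":45},{"rotation":[0,0,0],"translation":[0,0,45],"grip":45},{"rotation":[0,0,0],"translation":[13,-35,85],"grip":0},{"rotation":[0,0,0],"translation":[30,-80,85],"grip":0},{"rotation":[0,0,0],"translation":[43,-112,85],"grip":0},{"rotation":[0,0,0],"translation":[43,-112,85],"grip":0}]'
python3 pf.py .046 .592 .130 110.9 p2.png
```

```text
time: 13.7
ee_pos: [0.6351, 0.019, 0.0897]
tcp_rot: [179.9, 0.1, 110.6]
wrist_force: [0.2, 0.8, -0.0]
opening: 0.0
grasp_force: 0.0
('scene',) [np.float64(109.27), np.float64(19.2)] block x,y of pin origin -113.5 -2.0
('top',) [np.float64(116.92), np.float64(19.9)] block x,y of pin origin -117.2 -11.4
('scene', 'top') [np.float64(111.14), np.float64(35.7)] block x,y of pin origin -119.0 -3.4
crop org [247 147]
```

View pics/p2.png

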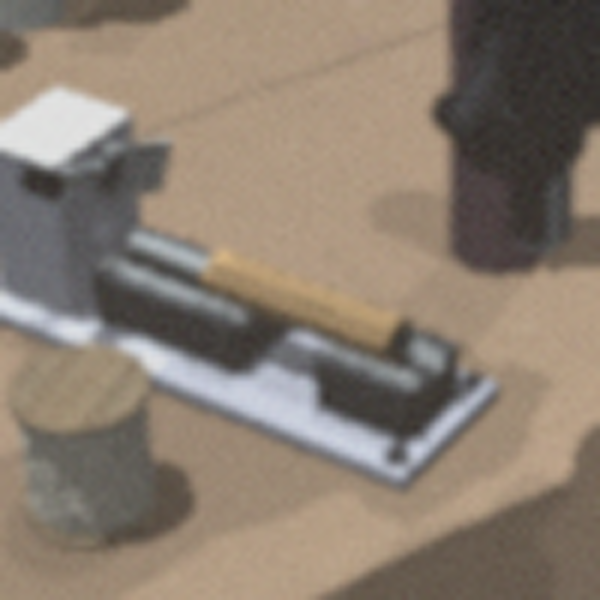

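The pin lies straight in the V with its tip short of the block, and the gate is aside at crop (150,165). The gripper is on the axis at block x ≈ -238, so I'll lower and start pushing.

```bash
python3 -m jog '[{"rotation":[0,0,0],"translation":[0,0,-40],"grip":0},{"rotation":[0,0,0],"translation":[0,0,-70],"grip":0},{"rotation":[0,0,0],"translation":[0,0,-78],"grip":0},{"rotation":[0,0,0],"translation":[0,0,-78],"grip":0},{"rotation":[0,0,0],"translation":[-7.1,18.7,-78],"grip":0},{"rotation":[0,0,0],"translation":[-14.3,37.4,-78],"grip":0},{"rotation":[0,0,0],"translation":[-17.8,46.7,-78],"grip":0},{"rotation":[0,0,0],"translation":[-17.8,46.7,-78],"grip":0}]'
python3 tip.py t3.png; python3 -c "
import numpy as np
from h import *
o=readout.get_obs()['ee_pos'];a=np.radians(110.9); ex=np.array([np.cos(a),np.sin(a)]); ey=np.array([-ex[1],ex[0]]);d=o[:2]-[.5496,.241];print(d@ex,d@ey)
C=cloud('scene',np.load('sceneD.npy'));P=C-[.5496,.241,0];X=P[...,:2]@ex;Y=P[...,:2]@ey
for x0 in (-.2,-.195,-.19,-.185,-.18):
    m=(abs(X-x0)<.0025)&(abs(Y)<.025)&(C[...,2]>.02)&(C[...,2]<.09); print(x0,np.sort(C[m][:,2])[:6].round(3))
"
```

```text
time: 14.6
ee_pos: [0.6163, 0.0709, 0.0122]
tcp_rot: [179.9, 0.0, 111.0]
wrist_force: [0.4, 0.5, -0.1]
opening: -0.0001
grasp_force: 0.0
[0.6163 0.0709 0.0122]
scene 208
[0.017 0.017 0.017 0.018 0.018 0.018 0.018 0.018 0.019 0.019 0.019 0.019
 0.019 0.019 0.019] [0.598 0.075 0.023] [0.579 0.057 0.017] [0.631 0.103 0.082]
top 0
crop org [258 145]
-0.18398441949688116 -0.0012550613370725314
-0.2 []
-0.195 [0.05  0.051 0.051 0.054 0.054 0.056]
-0.19 [0.029 0.035 0.038 0.045 0.05  0.051]
-0.185 [0.02  0.02  0.021 0.021 0.021 0.022]
-0.18 [0.022 0.024 0.028 0.028 0.031 0.032]
```

```bash
python3 -m jog '[{"rotation":[0,0,0],"translation":[-0.9,-0.4,-1.5],"grip":0},{"rotation":[0,0,0],"translation":[-2.7,4.3,-1.5],"grip":0},{"rotation":[0,0,0],"translation":[-4.5,9,-1.5],"grip":0},{"rotation":[0,0,0],"translation":[-6.3,13.7,-1.5],"grip":0},{"rotation":[0,0,0],"translation":[-8,18.3,-1.5],"grip":0},{"rotation":[0,0,0],"translation":[-9.8,23,-1.5],"grip":0},{"rotation":[0,0,0],"translation":[-11.6,27.7,-1.5],"grip":0},{"rotation":[0,0,0],"translation":[-13.4,32.3,-1.5],"grip":0},{"rotation":[0,0,0],"translation":[-15.2,37,-1.5],"grip":0},{"rotation":[0,0,0],"translation":[-17,41.7,-1.5],"grip":0},{"rotation":[0,0,0],"translation":[-18.7,46.3,-1.5],"grip":0},{"rotation":[0,0,0],"translation":[-20.5,51,-1.5],"grip":0},{"rotation":[0,0,0],"translation":[-22.3,55.7,-1.5],"grip":0},{"rotation":[0,0,0],"translation":[-23.7,59.5,-1.5],"grip":0},{"rotation":[0,0,0],"translation":[-23.7,59.5,-1.5],"grip":0}]'
python3 pf.py .046 .576 .175 110.9 p3.png
```

```text
time: 16.2
ee_pos: [0.5919, 0.1297, 0.0088]
tcp_rot: [180.0, -0.0, 110.9]
wrist_force: [-0.6, 0.5, -0.2]
opening: -0.0001
grasp_force: 0.0
('scene',) [np.float64(97.04), np.float64(23.1)] block x,y of pin origin -79.8 -5.6
('top',) [np.float64(109.48), np.float64(13.8)] block x,y of pin origin -67.6 -13.5
('scene', 'top') [np.float64(84.92), np.float64(36.5)] block x,y of pin origin -71.8 -5.6
crop org [234 142]
```

```bash
python3 -m jog '[{"rotation":[0,0,0],"translation":[-0.7,1.9,0],"grip":0},{"rotation":[0,0,0],"translation":[-1.4,3.7,0],"grip":0},{"rotation":[0,0,0],"translation":[-2.0,5.1,0],"grip":0},{"rotation":[0,0,0],"translation":[-2.3,6.1,0],"grip":0},{"rotation":[0,0,0],"translation":[-2.3,6.1,0],"grip":0}]'
```

```text
time: 16.8
ee_pos: [0.5898, 0.1353, 0.0088]
tcp_rot: [180.0, -0.0, 110.9]
wrist_force: [0.4, -0.9, 0.1]
opening: 0.0
grasp_force: 0.2
```

```bash
python3 -m jog '[{"rotation":[0,0,0],"translation":[-0.4,0.9,0],"grip":0},{"rotation":[0,0,0],"translation":[-0.7,1.9,0],"grip":0},{"rotation":[0,0,0],"translation":[-0.7,1.9,0],"grip":0}]'
```

```text
time: 17.1
ee_pos: [0.5892, 0.1365, 0.0088]
tcp_rot: [-180.0, 0.1, 110.8]
wrist_force: [1.2, -4.5, 0.8]
opening: 0.0001
grasp_force: 2.4
```

```bash
python3 -m jog '[{"rotation":[0,0,0],"translation":[-0.3,0.8,0],"grip":0},{"rotation":[0,0,0],"translation":[-0.5,1.4,0],"grip":0},{"rotation":[0,0,0],"translation":[-0.5,1.4,0],"grip":0}]'
```

```text
time: 17.4
ee_pos: [0.5893, 0.1365, 0.0089]
tcp_rot: [180.0, 0.2, 110.8]
wrist_force: [3.7, -11.3, 0.3]
opening: 0.0001
grasp_force: 6.1
```

The tool stopped rigidly at block x = -111.7, which puts the tail at about -100, so the pin is home. I'll back off, retreat, and verify numerically.

```bash
python3 -m jog '[{"rotation":[0,0,0],"translation":[2,-5.5,0],"grip":0},{"rotation":[0,0,0],"translation":[6,-15,5],"grip":0},{"rotation":[0,0,0],"translation":[10,-26,30],"grip":0},{"rotation":[0,0,0],"translation":[12,-36,75],"grip":0},{"rotation":[0,0,0],"translation":[10,-80,110],"grip":0},{"rotation":[0,0,0],"translation":[0,-125,120],"grip":0},{"rotation":[0,0,0],"translation":[-20,-170,120],"grip":0},{"rotation":[0,0,0],"translation":[-50,-205,120],"grip":0},{"rotation":[0,0,0],"translation":[-50,-205,120],"grip":0},{"rotation":[0,0,0],"translation":[-50,-205,120],"grip":0}]'
python3 - <<'E'
from h import *
a=np.radians(110.9); ex=np.array([np.cos(a),np.sin(a)]); ey=np.array([-ex[1],ex[0]]); B=np.array([.5496,.241])
for n in("scene","top"):
    im,D=imaging.camera(n); C=cloud(n,D); hsv=cv2.cvtColor(im,cv2.COLOR_RGB2HSV); X=(C[...,:2]-B)@ex;Y=(C[...,:2]-B)@ey
    m=(abs(Y)<.02)&(X>-.2)&(X<.02)&(hsv[...,1]>80)&(C[...,2]>.035)&(C[...,2]<.065)
    print(n,"handle",m.sum(),np.percentile(X[m],[1,99]).round(4),Y[m].mean().round(4),np.percentile(C[m][:,2],95).round(3))
    m=(abs(X+.008)<.014)&(abs(Y)<.06)&(C[...,2]>.062)&(C[...,2]<.15)
    for lo in (-.05,-.035,-.02,0,.02,.035): k=m&(Y>lo)&(Y<lo+.015); print("  gate y",lo,k.sum(),(np.median(C[k][:,2]).round(3) if k.any() else None))
    for t in "thick_pin candle spool mould".split(): print("  ",t,[np.round(x["uv"]).tolist() for x in spotter.mark_of(n,t)[:1]])
print(readout.get_obs()['time'])
E
```

```text
time: 18.4
ee_pos: [0.5384, -0.0674, 0.1295]
tcp_rot: [179.9, -0.0, 110.7]
wrist_force: [0.3, 1.1, -0.3]
opening: -0.0
grasp_force: 0.0
scene handle 178 [-0.1005 -0.0074] 0.0049 0.058
  gate y -0.05 15 0.069
  gate y -0.035 31 0.077
  gate y -0.02 49 0.086
  gate y 0 55 0.086
  gate y 0.02 37 0.08
  gate y 0.035 33 0.102
   thick_pin [[338.0, 270.0]]
   candle [[423.0, 281.0]]
   spool [[264.0, 224.0]]
   mould [[423.0, 280.0]]
top handle 294 [-0.0996 -0.006 ] 0.0013 0.061
  gate y -0.05 9 0.075
  gate y -0.035 24 0.084
  gate y -0.02 36 0.092
  gate y 0 40 0.092
  gate y 0.02 28 0.097
  gate y 0.035 35 0.106
   thick_pin []
   candle [[252.0, 157.0]]
   spool [[268.0, 238.0]]
   mould [[396.0, 175.0]]
18.9
```

```bash
python3 -c "
from workcell import bot; print(bot.job_done())"
```

```text
the job is handed in; nothing more can be done
None
```

The job is handed in at about 19 s: the gate is swung aside, and the thin pin was laid in the runway, released, then pushed until it stopped firmly with its tail at the home position (about 100 mm from the block); nothing showed the thick pin, candle, spool or mould being touched.

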